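# Press a stack of plywood blanks home in a sprung feeder magazine

### The job

Three plywood blanks stand on the raised sprung plate of the feeder. Take the press block from its tray and with its flat sole press the blanks squarely and gently down, past the two spring bolts, until you feel the plate bottom out solidly and level, and keep it firmly there for about a second; never press the blanks harder than 25 N and keep the fingers off them. Then lift off, leaving the blanks level and caught under both bolts, and stand the press block back in its tray without disturbing the other things.

Things in the scene. Friction and masses are not known exactly. Their poses are not given: they have to be found in the camera images.
- magazine: Blank feeder fixed to the bench; origin under its centre on the bench, z up, x along the blanks' long side. Black base 260 (x) x 150 (y) x 8 mm; open-topped plywood box amid it, inside 93 x 73 mm, metal guides round the mouth up to 108 mm high; a blue bolt housing 79 mm high at the middle of each y side (45 to 66 mm from the centre); chute at +x, pusher with black ball (82 mm high) 105 mm to -x.
- mouth (a point): Point on the upright centre line of the feeder's box, 60 mm above the bench, level with the undersides of the two brass spring bolts, one at the middle of each y side: 22 mm wide, sloped on top (60 to 73 mm above the bench), tips 30 mm from the centre line, so 60 mm free between them. Blanks pushed down wedge them apart; they spring back over the top blank.
- pack_top (a point): Centre of the upper face of the top blank (z up, x along its length), 94 mm above the bench at the start. Three loose plywood blanks, each 90 (x) x 70 (y) x 7 mm, lie on one another on the red lifter plate (86 x 56 mm, free to rock a few degrees on its springs). Once caught, the springs hold it up against the bolts, 60 mm above the bench.
- lifter (a joint): Downward travel of the sprung lifter plate, m: 0 raised (start). It resists with 2 N at first, up to 7 N where blanks wedge the bolts apart (travel 2 to 13 mm), 5 to 8 N near the bottom. The bolts snap over the top blank at 34 mm; the bottom stop (thin rubber, about 0.05 mm per N), unseen and set anew each time, is met at 36 to 48 mm. On it, 15 to 20 N is a firm press; over 25 N spoils the blanks.
- bolt_left (a joint): How far the +y bolt is pushed back (m): 0 fully out, about 0.005 while a blank's edge holds it back.
- bolt_right (a joint): How far the -y bolt is pushed back (m): 0 fully out, about 0.005 while a blank's edge holds it back.
- block_center (a point): Press block's centre, half-way up, 39 mm above its sole (z up, x along its length). Flat steel sole 80 (x) x 52 (y) mm, sole part 18 mm thick; above it a centred upright dark wooden grip 56 (x) x 24 (y) mm, from 18 to 78 mm above the sole, to be held across its 24 mm. About 0.3 kg. It fits between the bolts only with its x along the feeder's x, either way round.
- rest_floor (a point): Centre of the cork floor, 6 mm above the bench, of the press block's tray, fixed to the bench. Inside 106 (x) x 82 (y) mm, dark wooden rim 12 mm above the bench. The press block stands in it at the start, its x along the tray's x within 0.1 rad.
- glue: yellow glue bottle with orange cap, 56 mm across, 170 mm tall, origin under its centre
- sander: cork sanding block with wooden top, 115 x 65 x 38 mm, origin under its centre
- mallet: wooden mallet lying flat, 250 mm long, head 60 x 110 x 60 mm, origin on the bench under the middle of its length, x towards the head
- wax_tin: round copper-coloured wax tin, 90 mm across, 50 mm tall, origin under its centre
- tape: yellow tape measure, 65 x 34 x 60 mm, origin under its centre
- pot: empty blue mug-like pot, 80 mm across, 100 mm tall, origin under its centre
- square: try square lying flat: dark stock 120 x 18 x 18 mm along x, steel blade 170 mm long towards +y, origin under the stock's centre
There are look-alikes about, which are no part of the job. What is meant by the part that bears block_center is not green, purple or red, and is the smaller of those in its own colour.

How it is judged:
By the outcome, as a careful person would: the job done as asked, in the order asked, and still so for the second after the job is handed in, with the robot touching nothing.
It also fails if it takes over 59 s, if anything falls off the work surface, if the arm or the gripper's body presses on something with over 40 N, if the wrist force passes 120 N, or if a joint passes its speed limit or range.

### The arm

A 6-joint arm with a two-finger parallel gripper is mounted at the origin on the work surface. World frame = base frame: x ahead of the robot, y to its left, z up, the work surface at z = 0. Lengths are in m, angles in rad, forces in N, time in s.
With the tool pointing down it reaches from about 0.375 to 0.975 m from the base axis. Payload 3.8 kg.
Tool frame: the origin (TCP) lies midway between the tips of the shut fingers; the grasp point (between the pads) lies 19 mm behind it (robot.pinch_z is the distance from the TCP to the grasp point, in m); z points along the fingers, y is the line along which they close (so a half turn about z gives the same grasp; the last joint's range is limited). The gripper opens to 85 mm and grips with 20 to 120 N. Pads are 22 mm wide; open, the fingers measure 114 mm over their backs; the gripper's body (76 mm by 85 mm) begins 54 mm behind the grasp point. The pads swing forward as they close: fully open they stand 13 mm farther back than shut.
Start: joints at [-1.193, 0.264, 1.604, -0, 1.274, -0.037], TCP at [0.272, -0.618, 0.231] pointing down, gripper open.
Joint ranges: [-2.63, 2.63], [-0.94, 2.18], [0.31, 2.57], [-1.31, 4.45], [0, 2.66], [-2.55, 2.55]. Speed limits (rad/s): [2.57, 2.57, 3.14, 3.14, 3.14, 3.14].

### API

Orientations are given as [roll, pitch, yaw] about the fixed x, y, z axes, in that order (R = Rz(yaw) Ry(pitch) Rx(roll)).
In Python, from rig import robot gives the robot as it stands.
- The arm moves only by the shell command python3 -m pendant 'ROWS' [FORCE]. ROWS is text: rows parted by semicolons, each of 5 numbers parted by spaces: the gripper command: -1 is shut, 1 is fully open, values between are in proportion, then the shift along the tool's x, y, z in m, then the turn about the tool's z in rad. A call has 1 to 5 rows; each row shifts and turns the commanded pose from where the row before left it, along the tool's axes as they then stand; what a row does not reach is not made up. A row lasts 1/8 s, in which the tool goes at most 62.5 mm and 10.7 degrees, less where a joint would pass 70% of its speed; a pose out of reach is approached as far as the arm can. A call is refused whole if a number of a shift passes 0.0625 or a number of a turn 0.188, either way. A call with a gripper value outside its range is refused whole. The fingers move at their own pace and stop on an object; FORCE is the grip in N (left out, the last holds). Time passes only in rows, so rows that do not move let the fingers close. It gives the time, the measured TCP pose, the force, the opening and the grip force at its end, in the units of the state.
- robot.observe(): the state, without advancing time (a new reading comes with each control period).
- robot.get_image(name): name is "side" or "top"; returns (picture, depth): 480x640x3 uint8, blue, green, red; 480x640 float32, m along the optical axis (not along the pixel's ray), 0 where there is no reading.
- robot.calibration(name): a dict with "intrinsics" (3x3 intrinsics, pixels), "R" (3x3) and "t" (3): a world point X has camera coordinates R X + t. Camera axes: x right, y down, z forward; pixel columns grow to the right and rows downward; lengths in m; the calibration is good to about 2 mm. A picture is of the moment at which its call begins. calibration takes no time and is no camera call.
- robot.job_done(): hands the job in; it is judged then, once.
Trained networks look in the newest picture that a camera, given by its name, has taken for a name from the list of things; names that differ only in an ending like _2 or _b are one class to them, and where a whole thing is asked for, a point or a joint stands for the part that bears it (a point fixed in the world has none). Each returns a list of dicts, best first, with "score" (0 to 1); they miss things now and then, are a little off and sometimes report something else, mostly with a low value. They report only what shows in the picture. A call takes as long as a camera call. They do not tell look-alikes from the thing itself.
- robot.find_in(camera, target): "position" ([x, y, z] in m, in world coordinates, good to about 4 mm: the middle of the surface that is visible of it).
- robot.silhouettes(camera, target): "region" (480x640 bool, what is visible of it).
- robot.spot_point(camera, target): "position" ([x, y, z] in m, in world coordinates, good to about 4 mm: a listed point, or the origin of a listed thing).
The state is a dict: "clock": time; "joint_pos": joint angles; "dq": joint speeds; "joint_efforts": joint torques, N m; "position": TCP position; "ee_rot": TCP orientation; "force": force on the tool from outside, world axes, zero at the start; "ft_torque": the same for the moment, N m; "grip_width": finger opening in m; "grasp_force": force on a finger pad.
Only numpy, scipy, OpenCV 4.12 (cv2) and the standard library are available. Lean on these libraries where they do the work, as an engineer would, in place of code of your own. Each camera call takes 0.05 s, during which the arm holds its last target. There are 200 camera calls.

## Working session

There is one attempt and no reset: what is moved stays moved. The work goes in short steps, Python scripts to look and compute and a shell command to move; the robot and the scene stay as the last step left them, time stands still between calls to the robot, and variables do not carry over. Pictures are saved under pics/ and viewed, at most 10 in all, crops included, and the job is handed in when it is done.

```bash
mkdir -p pics; ls
cat > h.py <<'E'
from rig import robot
import numpy as np, cv2
def world(cam,depth,mask=None):
    c=robot.calibration(cam);K=np.array(c["intrinsics"]);R=np.array(c["R"]);t=np.array(c["t"])
    v,u=np.mgrid[:480,:640]
    P=np.stack([(u-K[0,2])/K[0,0]*depth,(v-K[1,2])/K[1,1]*depth,depth],-1)
    return (P-t)@R
def pix(cam,X):
    c=robot.calibration(cam);p=np.array(c["intrinsics"])@(np.array(c["R"])@np.array(X)+np.array(c["t"]))
    return (p[:2]/p[2]).round().astype(int).tolist()
E
python3 - <<'E'
from h import *
for c in("top","side"):
    im,d=robot.get_image(c); cv2.imwrite(f"pics/{c}0.png",im)
    for n in("block_center","rest_floor","mouth","pack_top","magazine"):
        for r in robot.spot_point(c,n)[:4]: print(c,n,round(r["score"],2),np.round(r["position"],3),pix(c,r["position"]))
print(robot.observe())
E
```

```text
pics
top block_center 0.93 [0.757 0.343 0.041] [208, 158]
top block_center 0.88 [0.401 0.492 0.037] [147, 299]
top block_center 0.87 [0.554 0.148 0.046] [285, 234]
top block_center 0.87 [0.265 0.371 0.048] [194, 355]
top rest_floor 0.83 [0.564 0.15  0.003] [285, 233]
top rest_floor 0.31 [0.552 0.146 0.046] [286, 234]
top mouth 0.77 [ 0.53  -0.142  0.055] [402, 239]
top pack_top 0.98 [ 0.529 -0.139  0.098] [403, 237]
top pack_top 0.21 [0.565 0.154 0.006] [284, 232]
top magazine 0.91 [ 0.526 -0.144 -0.002] [400, 244]
side block_center 0.98 [0.393 0.137 0.05 ] [343, 289]
side block_center 0.89 [0.262 0.363 0.052] [376, 360]
side block_center 0.87 [0.751 0.341 0.041] [183, 315]
side block_center 0.8 [0.399 0.497 0.038] [298, 396]
side rest_floor 0.91 [0.56  0.153 0.004] [281, 295]
side mouth 0.7 [ 0.53  -0.14   0.059] [321, 226]
side pack_top 0.84 [ 0.532 -0.138  0.097] [321, 215]
side magazine 0.87 [ 0.53  -0.14   0.003] [321, 241]
{'clock': 0.6, 'joint_pos': array([-1.19286939e+00,  2.63894599e-01,  1.60395661e+00,  1.12864287e-05,
        1.27366995e+00, -3.68887794e-02]), 'dq': array([-6.02976806e-06,  2.98277931e-04, -1.41205183e-03,  3.37893509e-04,
       -1.68397810e-03,  9.40697914e-04]), 'joint_efforts': array([-5.49399210e-04, -5.14640379e+01, -3.67457414e+01, -4.68574444e-05,
        1.21139325e-03, -6.68109024e-06]), 'position': array([ 0.27205832, -0.61777573,  0.23130684]), 'ee_rot': array([ 3.14152081e+00, -8.14785185e-06,  4.14812409e-01]), 'force': array([-0.11967507, -0.4603506 , -1.15857018]), 'ft_torque': array([-0.00440816, -0.03680738,  0.00397725]), 'grasp_force': 0.0, 'grip_width': 0.08529006023621914}
```

View pics/top0.png

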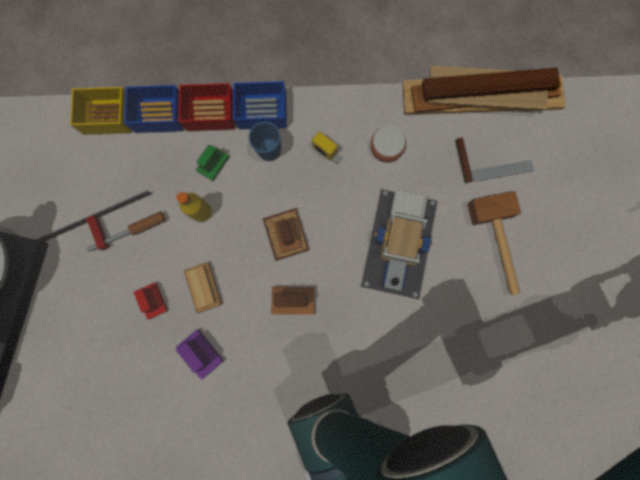

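View pics/side0.png

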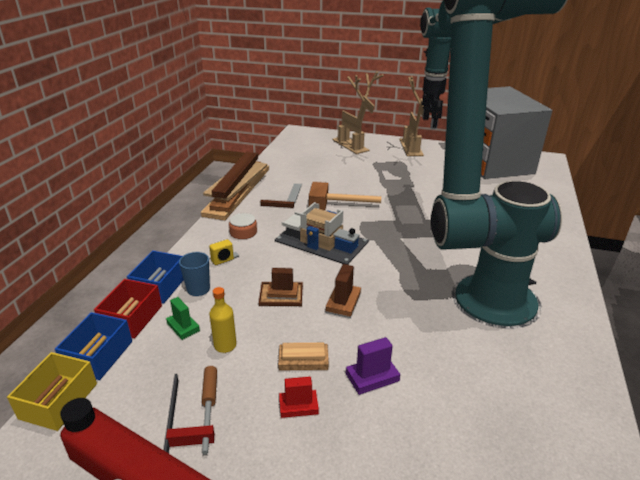

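Brown candidates in the top picture are (285,234), in the tray, and (293,298), on the bare bench. The green (210,160), red (150,300) and purple (199,353) blocks are out by colour. The one in the tray looks smaller and fits; I'll confirm it in a crop and measure.

Run:
```python
from h import *
def rect(p):
    (c,s,a)=cv2.minAreaRect((p[:,:2]*1000).astype(np.float32)); 
    if s[0]<s[1]: s=s[::-1];a+=90
    a=(a+90)%180-90
    return np.round(c,1),np.round(s,1),round(a,1),'z',np.round(np.median(p[:,2])*1000,1),len(p)
for c in("top","side"):
    im,d=robot.get_image(c); W=world(c,d)
    for nm,x,y,r,lo,hi in(("tray blk grip",.555,.148,.06,.070,.1),("tray blk sole",.555,.148,.07,.0195,.032),("tray rim",.56,.15,.09,.009,.015),("other grip",.393,.137,.06,.06,.12),("other sole",.393,.137,.08,.012,.04),("pack",.53,-.14,.06,.088,.0985),("guides",.53,-.14,.08,.102,.115),("base",.53,-.14,.17,.005,.012)):
        m=(np.hypot(W[...,0]-x,W[...,1]-y)<r)&(W[...,2]>lo)&(W[...,2]<hi)&(d>0)
        if m.sum()>10: print(c,nm,*rect(W[m]))
    if c=="top": A=cv2.resize(im[190:330,230:450],None,fx=3.6,fy=3.6,interpolation=cv2.INTER_CUBIC); cv2.imwrite("pics/crop.png",A)
```

```text
top tray blk grip [555.  143.9] [55.9 24.2] 12.9 z 83.2 232
top tray blk sole [555.2 143.8] [80.5 51.9] 12.9 z 23.6 350
top tray rim [559.1 148.6] [116.5  91.9] 15.9 z 11.2 285
top other grip [389.1 132.6] [75.2 30.2] 88.4 z 102.9 445
top other sole [388.8 132.3] [105.8  67. ] 88.4 z 23.3 743
top pack [ 525.9 -139.6] [99.4 80.8] -14.3 z 93.7 1136
top guides [ 527.2 -142.8] [104.1  84.1] -13.8 z 107.1 223
top base [ 527.7 -138.1] [319.9 319.1] -68.4 z 8.0 2274
side tray blk grip [558.7 147.8] [55.5 29.9] 12.1 z 81.3 189
side tray blk sole [557.9 150.6] [80.2 56.6] 14.1 z 23.9 248
side tray rim [562.  154.6] [116.1 100.4] 16.0 z 11.4 244
side other grip [391.5 137.4] [79.6 32.4] 86.7 z 98.5 441
side other sole [392.1 137.8] [110.7  70.4] 88.4 z 23.1 529
side pack [ 529.7 -136.5] [103.6  82.5] -14.2 z 93.2 378
side guides [ 530.8 -139.9] [106.2  90.3] -13.4 z 105.9 127
side base [ 513.  -108.8] [312.2 202.6] 17.4 z 8.0 846
```

View pics/crop.png

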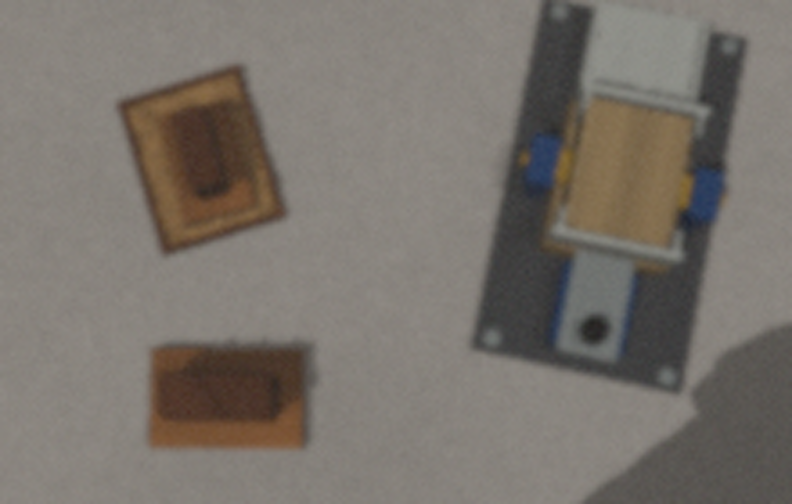

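The crop shows the tray block at crop (205,150) and the bare one at (220,395). The tray block measures a 56x24 grip and 80x52 sole, which matches. The other measures 75x30 and 106x67, so it's the larger look-alike. Moving.

```bash
cat >> h.py <<'E'
def plan(x,y,z,yaw):
    s=robot.observe();p=s["position"];a=s["ee_rot"][2]
    dy=(yaw-a+np.pi)%(2*np.pi)-np.pi
    d=np.array([x,y,z])-p;c,sn=np.cos(yaw),np.sin(yaw)
    print("turn",round(-dy,4),"then tool xyz mm",np.round(1000*np.array([d[0]*c+d[1]*sn,d[0]*sn-d[1]*c,-d[2]]),1),"rpy",np.round(s["ee_rot"],4))
E
python3 -m pendant '1 0 0 0 0.1; 1 0 0 0 0.09' 100
python3 - <<'E'
from h import *
plan(.5568,.1462,.12,np.radians(12.9))
im,d=robot.get_image("top");W=world("top",d)
m=(np.hypot(W[...,0]-.527,W[...,1]+.141)<.16)&(W[...,2]>.005)&(W[...,2]<.011)&(im.max(2)<95)&(im.min(2)>25)
n,l,st,_=cv2.connectedComponentsWithStats(m.astype(np.uint8));k=1+st[1:,4].argmax();q=W[l==k]
print(cv2.minAreaRect((q[:,:2]*1000).astype(np.float32)),len(q))
E
```

```text
clock: 0.95
position: [0.2721, -0.6178, 0.2314]
ee_rot: [3.141, -0.0, 0.222]
force: [0.3, 0.3, -0.1]
grip_width: 0.0856
grasp_force: 0.0
turn -0.0033 then tool xyz mm [ 448.1 -681.1  111.4] rpy [ 3.1415 -0.      0.2218]
((526.993408203125, -141.18008422851562), (148.08375549316406, 257.5640563964844), 76.21564483642578) 1623
```

```bash
python3 -m pendant '1 0.03 -0.0454 0 0; 1 0.03 -0.0454 0 0; 1 0.03 -0.0454 0 0; 1 0.03 -0.0454 0 0; 1 0.03 -0.0454 0 0' >/dev/null
python3 -m pendant '1 0.03 -0.0454 0 0; 1 0.03 -0.0454 0 0; 1 0.03 -0.0454 0 0; 1 0.03 -0.0454 0 0; 1 0.03 -0.0454 0 0'
python3 -m pendant '1 0.03 -0.0454 0.01 0; 1 0.03 -0.0454 0.02 0; 1 0.03 -0.0454 0.02 0; 1 0.03 -0.0454 0.02 0; 1 0.0265 -0.0454 0.02 0'
python3 -m pendant '1 0 0 0 0; 1 0 0 0 0'
python3 - <<'E'
from h import *
plan(.5568,.1462,.039,np.radians(12.9))
im,d=robot.get_image("side");cv2.imwrite("pics/s1.png",im[200:400,180:440].repeat(2,0).repeat(2,1))
E
```

```text
clock: 2.25
position: [0.4638, -0.1067, 0.2318]
ee_rot: [3.141, -0.001, 0.226]
force: [1.5, -0.9, -0.4]
grip_width: 0.0854
grasp_force: 0.0
clock: 2.88
position: [0.5563, 0.1475, 0.1411]
ee_rot: [3.141, -0.001, 0.227]
force: [0.5, -0.1, -0.2]
grip_width: 0.0853
grasp_force: 0.0
clock: 3.12
position: [0.5553, 0.1454, 0.1413]
ee_rot: [3.141, 0.001, 0.226]
force: [-0.3, 0.2, 0.5]
grip_width: 0.0852
grasp_force: 0.0
turn 0.0012 then tool xyz mm [  1.6  -0.4 102.3] rpy [3.1411e+00 6.0000e-04 2.2640e-01]
```

View pics/s1.png

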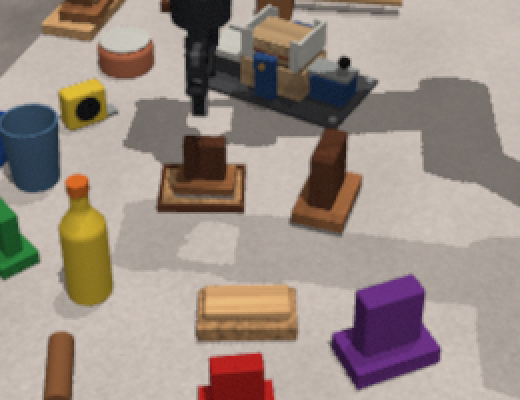

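The gripper hangs over the tray block (crop 200,100 above 203,150). Descending and gripping.

```bash
python3 -m pendant '1 0.0015 0 0.04 0; 1 0 0 0.03 0; 1 0 0 0.02 0; 1 0 0 0.012 0; 1 0 0 0 0'
python3 -m pendant '-1 0 0 0 0; -1 0 0 0 0; -1 0 0 0 0; -1 0 0 0 0; -1 0 0 0 0' 60
python3 -m pendant '-1 0 0 0 0; -1 0 0 0 0; -1 0 0 0 0' 100; python3 -c "
from h import *
print(robot.observe()['ft_torque'])"
```

```text
clock: 3.8
position: [0.5567, 0.1455, 0.039]
ee_rot: [3.142, 0.001, 0.224]
force: [-0.9, 0.1, -0.5]
grip_width: 0.085
grasp_force: 0.0
clock: 4.42
position: [0.5574, 0.1462, 0.0399]
ee_rot: [-3.141, -0.001, 0.225]
force: [-1.2, 0.4, 4.3]
grip_width: 0.0234
grasp_force: 60.4
clock: 4.8
position: [0.5574, 0.1462, 0.04]
ee_rot: [-3.141, -0.001, 0.225]
force: [-0.8, 1.5, 4.5]
grip_width: 0.0229
grasp_force: 97.8
[-0.05156802  0.21262331 -0.06310114]
```

```bash
python3 -m pendant '-1 0 0 -0.015 0; -1 0 0 -0.03 0; -1 0 0 -0.04 0; -1 0 0 -0.04 0; -1 0 0 0 0'
python3 -m pendant '-1 0 0 0 0; -1 0 0 0 0'
python3 - <<'E'
from h import *
print(robot.observe()['ft_torque'])
for c in("top","side"):
    im,d=robot.get_image(c); W=world(c,d)
    p=robot.spot_point(c,"block_center"); 
    for r in p[:5]: print(c,round(r["score"],2),np.round(r["position"],3))
    if c=="side": cv2.imwrite("pics/s2.png",im[180:330,220:360].repeat(4,0).repeat(4,1))
plan(.529,-.1394,.165,np.radians(-13.8))
E
```

```text
clock: 5.42
position: [0.5598, 0.1465, 0.1686]
ee_rot: [3.141, -0.008, 0.225]
force: [-0.2, -0.1, -2.9]
grip_width: 0.0231
grasp_force: 98.2
clock: 5.68
position: [0.5551, 0.1455, 0.1617]
ee_rot: [-3.142, 0.005, 0.225]
force: [0.0, -0.6, -2.9]
grip_width: 0.023
grasp_force: 98.2
[-0.08230269  0.04807222 -0.08798157]
top 0.87 [0.264 0.37  0.051]
top 0.83 [0.399 0.49  0.04 ]
top 0.74 [0.554 0.146 0.17 ]
top 0.73 [0.755 0.342 0.04 ]
side 0.75 [0.386 0.136 0.051]
side 0.74 [0.754 0.343 0.041]
side 0.67 [0.4   0.498 0.037]
side 0.66 [0.262 0.365 0.05 ]
side 0.56 [0.556 0.145 0.169]
turn 0.4657 then tool xyz mm [ 41.6 283.4  -2.1] rpy [-3.1416e+00  2.4000e-03  2.2480e-01]
```

View pics/s2.png

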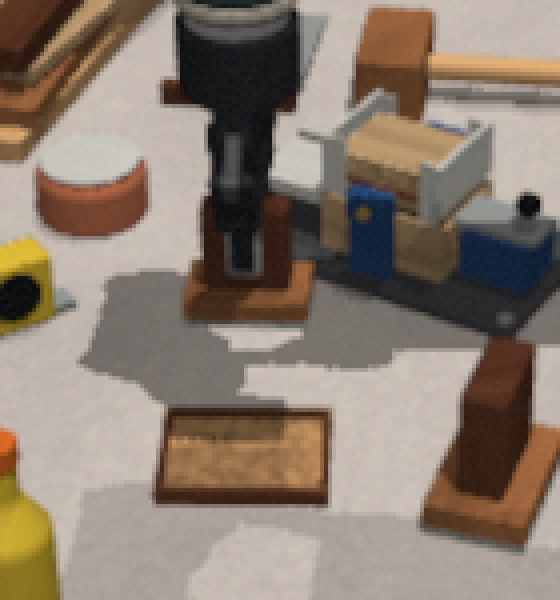

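The block is held level about 0.12 m above the empty tray (crop 250,260), and the feeder is clear. Turn, then carry.

```bash
python3 -m pendant '-1 0 0 0 0.1; -1 0 0 0 0.13; -1 0 0 0 0.13; -1 0 0 0 0.106; -1 0.003 0.02 0 0' >/dev/null
python3 -m pendant '-1 0.0075 0.045 0 0; -1 0.0075 0.05 0 0; -1 0.0075 0.05 0 0; -1 0.0075 0.05 0 0; -1 0.006 0.045 0 0'
python3 -m pendant '-1 0.002 0.023 0 0; -1 0 0 0 0; -1 0 0 0 0'
python3 - <<'E'
from h import *
import sys
def rect(p):
    (c,s,a)=cv2.minAreaRect((p[:,:2]*1000).astype(np.float32))
    if s[0]<s[1]: s=s[::-1];a+=90
    return np.round(c,1),np.round(s,1),round((a+90)%180-90,1),np.round(np.median(p[:,2])*1000,1),len(p)
for c in("top","side"):
    im,d=robot.get_image(c); W=world(c,d)
    for lo,hi in((.14,.155),):
        m=(np.hypot(W[...,0]-.53,W[...,1]+.14)<.06)&(W[...,2]>lo)&(W[...,2]<hi)&(d>0)
        if m.sum()>10: print(c,"sole",*rect(W[m]))
    if c=="side": cv2.imwrite("pics/s3.png",im[140:270,240:400].repeat(4,0).repeat(4,1))
plan(.5294,-.1398,.165,np.radians(-13.8)); print(robot.observe()["force"])
E
```

```text
clock: 7.12
position: [0.5317, -0.1185, 0.1641]
ee_rot: [3.141, 0.0, -0.24]
force: [-0.2, 0.7, -2.7]
grip_width: 0.0231
grasp_force: 98.5
clock: 7.5
position: [0.5287, -0.1387, 0.1641]
ee_rot: [-3.141, 0.001, -0.241]
force: [-0.6, 0.3, -2.5]
grip_width: 0.0229
grasp_force: 98.8
top sole [ 499.3 -149.2] [29.8 22.4] -14.1 147.3 91
side sole [ 532.1 -134.2] [83.6 56.4] -13.1 147.2 210
turn 0.0009 then tool xyz mm [ 0.8  1.7 -0.8] rpy [-3.1414e+00  3.0000e-04 -2.4000e-01]
[-0.54278063  0.37260507 -2.79270345]
```

View pics/s3.png

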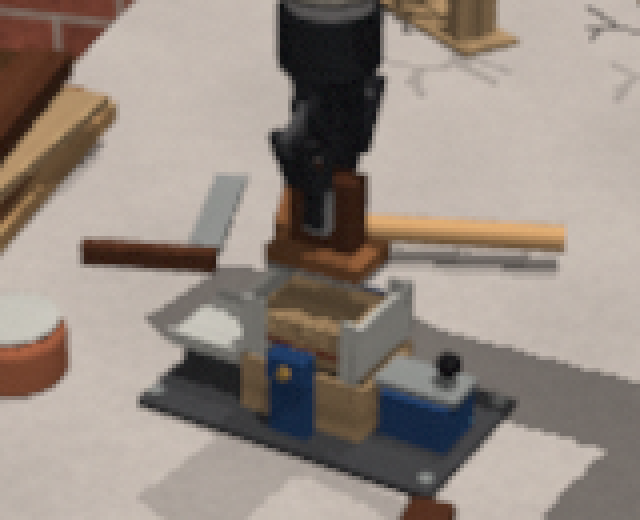

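The block is over the mouth (crop 325,255), aligned and level. Nudge 1 mm and descend gently.

```bash
python3 -m pendant '-1 0.0005 0.0013 0.01 0; -1 0 0 0.01 0; -1 0 0 0.008 0; -1 0 0 0.002 0; -1 0 0 0 0'
python3 -m pendant '-1 0 0 0.002 0; -1 0 0 0.002 0;-1 0 0 0.002 0;-1 0 0 0.001 0'; python3 -c "
from h import *
print(robot.observe()['ft_torque'])"
```

```text
clock: 8.22
position: [0.5292, -0.1399, 0.134]
ee_rot: [-3.142, 0.0, -0.241]
force: [-0.1, -0.1, -2.9]
grip_width: 0.0229
grasp_force: 98.8
clock: 8.72
position: [0.5293, -0.1401, 0.1274]
ee_rot: [3.142, -0.0, -0.241]
force: [-1.1, -0.6, -1.1]
grip_width: 0.0233
grasp_force: 98.9
[-0.01055827  0.11106368  0.01066865]
```

```bash
for i in 1 ; do python3 -m pendant '-1 0 0 0.0015 0; -1 0 0 0.0015 0;-1 0 0 0.0015 0;-1 0 0 0.0015 0;-1 0 0 0.0015 0' | grep -E "pos|force|rot"
python3 -m pendant '-1 0 0 0.0015 0; -1 0 0 0.0015 0;-1 0 0 0.0015 0;-1 0 0 0.0015 0;-1 0 0 0.0015 0'| grep -E "pos|force|rot"; done;  python3 -c "
from h import *
print(robot.observe()['ft_torque'])
im,d=robot.get_image('side');cv2.imwrite('pics/s4.png',im[180:270,270:390].repeat(5,0).repeat(5,1))"
```

```text
position: [0.5295, -0.1401, 0.1201]
ee_rot: [3.142, -0.0, -0.241]
force: [-1.3, 0.4, 2.8]
grasp_force: 99.1
position: [0.5294, -0.1401, 0.1121]
ee_rot: [3.142, -0.0, -0.241]
force: [-0.9, -0.1, 1.4]
grasp_force: 99.3
[-0.07074807  0.24650144 -0.05919958]
```

View pics/s4.png

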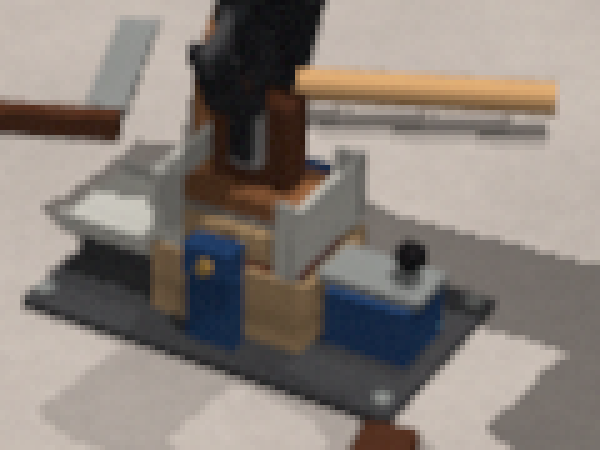

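Sole inside the guides (crop 250,195), wedge passed at about 6 N. Continuing.

```bash
for i in 1 ; do python3 -m pendant '-1 0 0 0.0015 0; -1 0 0 0.0015 0;-1 0 0 0.0015 0;-1 0 0 0.0015 0;-1 0 0 0.0015 0' | grep -E "pos|force|rot"
python3 -m pendant '-1 0 0 0.0015 0; -1 0 0 0.0015 0;-1 0 0 0.0015 0;-1 0 0 0.0015 0;-1 0 0 0.0015 0'| grep -E "pos|force|rot"; done;  python3 -c "
from h import *
print(robot.observe()['ft_torque'])"
```

```text
position: [0.5294, -0.1401, 0.1048]
ee_rot: [3.142, -0.0, -0.241]
force: [-0.7, -0.4, 2.4]
grasp_force: 99.3
position: [0.5294, -0.1401, 0.0973]
ee_rot: [3.142, -0.0, -0.241]
force: [-1.1, -0.2, 3.6]
grasp_force: 99.5
[-0.16125009  0.25472776 -0.02361899]
```

```bash
python3 -m pendant '-1 0 0 0.001 0; -1 0 0 0.001 0;-1 0 0 0.001 0;-1 0 0 0.001 0' | grep -E "pos|force"
for n in 1; do python3 -m pendant '-1 0 0 0.0005 0; -1 0 0 0.0003 0'| grep -E "pos|force"; python3 -m pendant '-1 0 0 0.0005 0; -1 0 0 0.0003 0'| grep -E "pos|force"; done
```

```text
position: [0.5294, -0.1401, 0.0932]
force: [-0.9, -0.9, 2.4]
grasp_force: 99.3
position: [0.5294, -0.14, 0.0924]
force: [-0.7, -1.2, 2.5]
grasp_force: 99.3
position: [0.5294, -0.14, 0.0917]
force: [0.2, -0.9, 3.1]
grasp_force: 99.3
```

```bash
cat > ok.py <<'E'
import sys
from rig import robot
s=robot.observe(); f=s["force"][2]; print(round(s["clock"],2),round(s["position"][2]*1000,2),round(f,1)); sys.exit(f>7)
E
q=/dev/null
python3 -m pendant '-1 0 0 0.0004 0;-1 0 0 0.0004 0' >$q && python3 ok.py && \
python3 -m pendant '-1 0 0 0.0004 0;-1 0 0 0.0004 0' >$q && python3 ok.py && \
python3 -m pendant '-1 0 0 0.0004 0;-1 0 0 0.0004 0' >$q && python3 ok.py && \
python3 -m pendant '-1 0 0 0.0004 0;-1 0 0 0.0004 0' >$q && python3 ok.py && \
python3 -m pendant '-1 0 0 0.0004 0;-1 0 0 0.0004 0' >$q && python3 ok.py && \
python3 -m pendant '-1 0 0 0.0004 0;-1 0 0 0.0004 0' >$q && python3 ok.py && \
python3 -m pendant '-1 0 0 0.0004 0;-1 0 0 0.0004 0' >$q && python3 ok.py && \
python3 -m pendant '-1 0 0 0.0004 0;-1 0 0 0.0004 0' >$q && python3 ok.py && \
python3 -m pendant '-1 0 0 0.0004 0;-1 0 0 0.0004 0' >$q && python3 ok.py && \
python3 -m pendant '-1 0 0 0.0004 0;-1 0 0 0.0004 0' >$q && python3 ok.py && \
python3 -m pendant '-1 0 0 0.0004 0;-1 0 0 0.0004 0' >$q && python3 ok.py && \
python3 -m pendant '-1 0 0 0.0004 0;-1 0 0 0.0004 0' >$q && python3 ok.py && \
python3 -m pendant '-1 0 0 0.0004 0;-1 0 0 0.0004 0' >$q && python3 ok.py && \
python3 -m pendant '-1 0 0 0.0004 0;-1 0 0 0.0004 0' >$q && python3 ok.py && \
python3 -m pendant '-1 0 0 0.0004 0;-1 0 0 0.0004 0' >$q && python3 ok.py
```

```text
12.53 90.9 3.0False
```

```bash
sed -i 's/sys.exit(f>7)/sys.exit(int(f>7))/' ok.py
q=/dev/null
python3 -m pendant '-1 0 0 0.0004 0;-1 0 0 0.0004 0' >$q && python3 ok.py && \
python3 -m pendant '-1 0 0 0.0004 0;-1 0 0 0.0004 0' >$q && python3 ok.py && \
python3 -m pendant '-1 0 0 0.0004 0;-1 0 0 0.0004 0' >$q && python3 ok.py && \
python3 -m pendant '-1 0 0 0.0004 0;-1 0 0 0.0004 0' >$q && python3 ok.py && \
python3 -m pendant '-1 0 0 0.0004 0;-1 0 0 0.0004 0' >$q && python3 ok.py && \
python3 -m pendant '-1 0 0 0.0004 0;-1 0 0 0.0004 0' >$q && python3 ok.py && \
python3 -m pendant '-1 0 0 0.0004 0;-1 0 0 0.0004 0' >$q && python3 ok.py && \
python3 -m pendant '-1 0 0 0.0004 0;-1 0 0 0.0004 0' >$q && python3 ok.py && \
python3 -m pendant '-1 0 0 0.0004 0;-1 0 0 0.0004 0' >$q && python3 ok.py && \
python3 -m pendant '-1 0 0 0.0004 0;-1 0 0 0.0004 0' >$q && python3 ok.py && \
python3 -m pendant '-1 0 0 0.0004 0;-1 0 0 0.0004 0' >$q && python3 ok.py && \
python3 -m pendant '-1 0 0 0.0004 0;-1 0 0 0.0004 0' >$q && python3 ok.py && \
python3 -m pendant '-1 0 0 0.0004 0;-1 0 0 0.0004 0' >$q && python3 ok.py && \
python3 -m pendant '-1 0 0 0.0004 0;-1 0 0 0.0004 0' >$q && python3 ok.py
```

```text
12.78 90.13 3.1
13.03 89.31 3.6
13.28 88.49 3.1
13.53 87.67 3.7
13.78 86.89 4.1
14.03 86.09 3.2
14.28 85.29 3.1
14.53 84.49 3.7
14.78 83.71 4.4
15.03 82.9 3.4
15.28 82.29 6.8
15.53 82.04 10.2
```

```bash
python3 -m pendant '-1 0 0 0.0004 0;-1 0 0 0.0003 0' >/dev/null; python3 ok.py;python3 -m pendant '-1 0 0 0 0'; python3 -c "
from h import *
print(robot.observe()['ft_torque'])"
```

```text
15.78 81.9 12.1
clock: 15.9
position: [0.5296, -0.14, 0.082]
ee_rot: [3.142, -0.0, -0.241]
force: [-2.9, 0.8, 11.8]
grip_width: 0.0229
grasp_force: 100.7
[-0.12900441  0.7185453  -0.02702721]
```

```bash
python3 -m pendant '-1 0 0 0.0004 0;-1 0 0 0.0002 0;-1 0 0 0 0' >/dev/null; python3 ok.py;python3 -m pendant '-1 0 0 0 0;-1 0 0 0 0;-1 0 0 0 0'|grep force:
```

```text
16.27 81.78 14.2
force: [-3.6, 1.1, 15.2]
grasp_force: 101.0
```

```bash
python3 -c "
from h import *
im,d=robot.get_image('side');cv2.imwrite('pics/s5.png',im[180:270,270:390].repeat(5,0).repeat(5,1))
print(np.round(robot.observe()['ee_rot'],4))"
```

```text
[ 3.1416e+00 -3.0000e-04 -2.4110e-01]
```

View pics/s5.png

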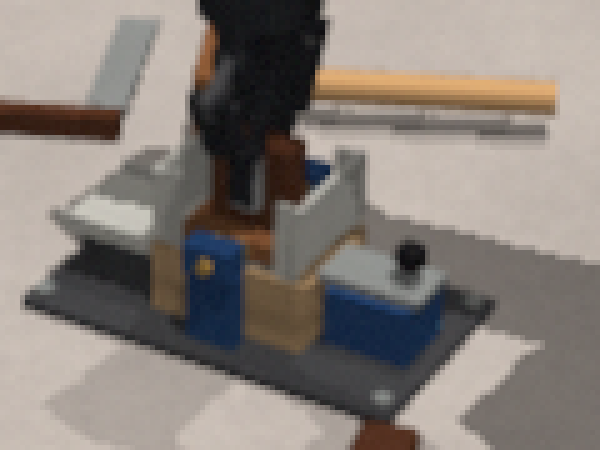

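Firm on the stop (net about 17.5 N, level; sole deep in the box at crop 240,230). Hold, then lift slowly.

```bash
python3 -m pendant '-1 0 0 0 0;-1 0 0 0 0;-1 0 0 0 0;-1 0 0 0 0;-1 0 0 0 0'|grep force:
python3 -m pendant '-1 0 0 0 0;-1 0 0 0 0;-1 0 0 0 0;-1 0 0 0 0;-1 0 0 0 0'|grep force:
python3 -m pendant '-1 0 0 -0.001 0;-1 0 0 -0.0015 0;-1 0 0 -0.002 0;-1 0 0 -0.002 0;-1 0 0 -0.002 0'|grep -E 'pos|force:'
python3 -m pendant '-1 0 0 -0.002 0;-1 0 0 -0.002 0;-1 0 0 -0.002 0;-1 0 0 -0.002 0;-1 0 0 -0.002 0'|grep -E 'pos|force:'
```

```text
force: [-4.4, 0.9, 13.6]
grasp_force: 101.0
force: [-3.7, 1.2, 13.9]
grasp_force: 101.0
position: [0.5294, -0.14, 0.0885]
force: [0.3, -0.8, 2.7]
grasp_force: 99.7
position: [0.5282, -0.1395, 0.0974]
force: [-0.2, 0.1, -3.0]
grasp_force: 98.6
```

```bash
python3 -m pendant '-1 0 0 -0.006 0;-1 0 0 -0.01 0;-1 0 0 -0.015 0;-1 0 0 -0.02 0;-1 0 0 -0.017 0'|grep -E 'pos|force:'
python3 -m pendant '-1 0 0 0 0'|grep -E 'pos|rot|force:'
python3 - <<'E'
from h import *
im,d=robot.get_image('side');cv2.imwrite('pics/s6.png',im[160:270,260:390].repeat(5,0).repeat(5,1))
plan(.5585,.1475,.165,.2252)
E
```

```text
position: [0.53, -0.1402, 0.1685]
force: [1.0, 1.1, -2.2]
grasp_force: 98.7
position: [0.531, -0.1405, 0.1692]
ee_rot: [3.141, -0.005, -0.241]
force: [0.2, -0.5, -4.2]
grasp_force: 98.7
turn -0.4664 then tool xyz mm [  91.9 -274.1    2.8] rpy [ 3.1414e+00 -2.5000e-03 -2.4120e-01]
```

View pics/s6.png

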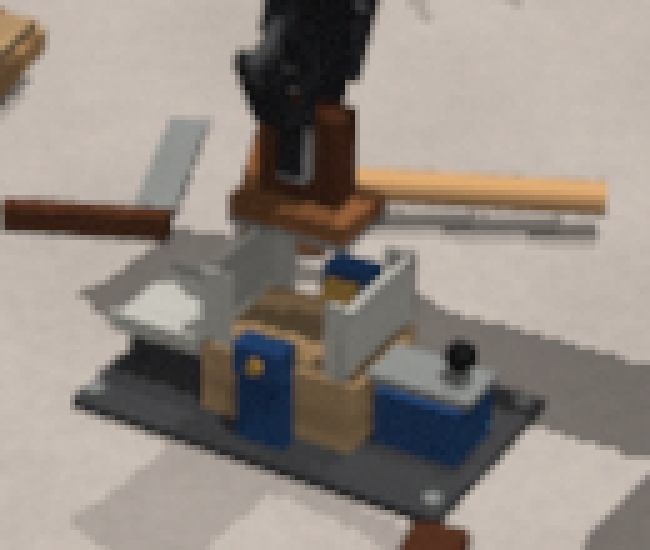

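The blanks lie low in the box and the far brass bolt shows over them (crop 342,288). Carrying the block back.

```bash
python3 -m pendant '-1 0 0 0 -0.1; -1 0 0 0 -0.14; -1 0 0 0 -0.14; -1 0 0 0 -0.11; -1 0.009 -0.024 0 0' >/dev/null
python3 -m pendant '-1 0.018 -0.05 0 0; -1 0.018 -0.05 0 0; -1 0.018 -0.05 0 0; -1 0.018 -0.05 0 0; -1 0.018 -0.05 0 0'
python3 -m pendant '-1 0 0 0 0; -1 0 0 0 0; -1 0 0 0 0'
python3 - <<'E'
from h import *
plan(.5595,.149,.048,.25)
E
```

```text
clock: 21.25
position: [0.557, 0.1514, 0.1653]
ee_rot: [3.142, 0.002, 0.249]
force: [1.2, -0.8, -2.8]
grip_width: 0.023
grasp_force: 98.9
clock: 21.62
position: [0.5574, 0.1487, 0.1658]
ee_rot: [3.141, 0.001, 0.248]
force: [-0.3, 0.7, -2.3]
grip_width: 0.0234
grasp_force: 99.3
turn -0.0024 then tool xyz mm [  2.1   0.3 117.8] rpy [3.1413e+00 1.4000e-03 2.4760e-01]
```

Contact is expected at TCP z of about 0.040.

```bash
python3 -m pendant '-1 0.002 0 0.03 0; -1 0 0 0.035 0; -1 0 0 0.03 0; -1 0 0 0.015 0; -1 0 0 0.008 0' | grep -E 'pos|force:'
python3 -m pendant '-1 0 0 0.002 0; -1 0 0 0.002 0; -1 0 0 0.001 0; -1 0 0 0 0' | grep -E 'pos|force:'; python3 ok.py
```

```text
position: [0.5597, 0.1496, 0.0479]
force: [-0.4, -0.3, -2.6]
grasp_force: 99.2
position: [0.5601, 0.1506, 0.044]
force: [-0.5, -0.4, -2.7]
grasp_force: 99.2
22.75 43.98 -2.7
```

```bash
q=/dev/null
python3 -m pendant '-1 0 0 0.001 0; -1 0 0 0.001 0' >$q; python3 ok.py; python3 -m pendant '-1 0 0 0.001 0; -1 0 0 0 0' >$q; python3 ok.py; python3 -m pendant '-1 0 0 0.001 0; -1 0 0 0 0' >$q; python3 ok.py
```

```text
23.0 41.56 -2.8
23.25 40.31 -3.6
23.5 40.03 2.2
```

Standing on the cork. Release slowly, then rise.

```bash
python3 -m pendant '-1 0 0 0 0;-1 0 0 0 0' 30|grep -E 'pos|force'
python3 -m pendant '-0.2 0 0 0 0;0 0 0 0 0;0.4 0 0 0 0;0.7 0 0 0 0; 1 0 0 0 0'|grep -E 'pos|force|width'
python3 -m pendant '1 0 0 0 0; 1 0 0 -0.01 0;1 0 0 -0.03 0;1 0 0 -0.05 0;1 0 0 -0.05 0'|grep -E 'pos|force|width'
python3 -m pendant '1 0 0 -0.05 0;1 0 0.05 -0.02 0;1 0 0.06 0 0;1 0 0.06 0 0;1 0 0.06 0 0'|grep -E 'pos|force|width'
```

```text
position: [0.5598, 0.1505, 0.04]
force: [-4.0, -0.8, 5.7]
grasp_force: 100.3
position: [0.5598, 0.1504, 0.0394]
force: [-0.7, -0.8, 0.6]
grip_width: 0.0854
grasp_force: 0.0
position: [0.5595, 0.1504, 0.1813]
force: [0.7, -0.3, -1.1]
grip_width: 0.0853
grasp_force: 0.0
position: [0.6168, -0.0742, 0.2508]
force: [-0.1, 0.1, 1.1]
grip_width: 0.0856
grasp_force: 0.0
```

```bash
python3 -m pendant '1 -0.03 0.05 0 0;1 -0.03 0.05 0 0;1 -0.03 0.05 0 0;1 -0.03 0.05 0 0;1 -0.03 0.05 0 0'>/dev/null;python3 -m pendant '1 0 0.05 0 0;1 0 0.05 0 0;1 0 0.03 0 0;1 0 0 0 0;1 0 0 0 0'|grep pos
python3 - <<'E'
from h import *
a,d=robot.get_image('side');W=world('side',d);t,d2=robot.get_image('top');V=world('top',d2)
for n,Q,q in(("side",W,d),("top",V,d2)):
    c,s=np.cos(-.2408),np.sin(-.2408);o=(.527,-.1412) if n=="top" else (.5295,-.1385)
    X=(Q[...,0]-o[0])*c+(Q[...,1]-o[1])*s;Y=-(Q[...,0]-o[0])*s+(Q[...,1]-o[1])*c
    m=(abs(X)<40e-3)&(abs(Y)<24e-3)&(Q[...,2]>.03)&(Q[...,2]<.08)&(q>0)
    A=np.c_[X[m],Y[m],np.ones(m.sum())];print(n,m.sum(),np.linalg.lstsq(A,Q[...,2][m],rcond=None)[0].round(4))
    m=(np.hypot(Q[...,0]-.559,Q[...,1]-.149)<.06)&(Q[...,2]>.0195)&(Q[...,2]<.032)&(q>0);print("sole",Q[m].mean(0).round(4),m.sum())
u=lambda i:cv2.resize(i,(400,400),interpolation=cv2.INTER_CUBIC)
cv2.imwrite("pics/end.png",np.hstack([u(a[180:330,240:390]),u(t[170:340,260:430])]))
E
```

```text
position: [0.5644, -0.4771, 0.2497]
side 111 [-0.0035  0.0033  0.0595]
sole [0.5577 0.1617 0.024 ] 242
top 626 [0.0025 0.0127 0.0598]
sole [0.5533 0.1452 0.0236] 343
```

View pics/end.png

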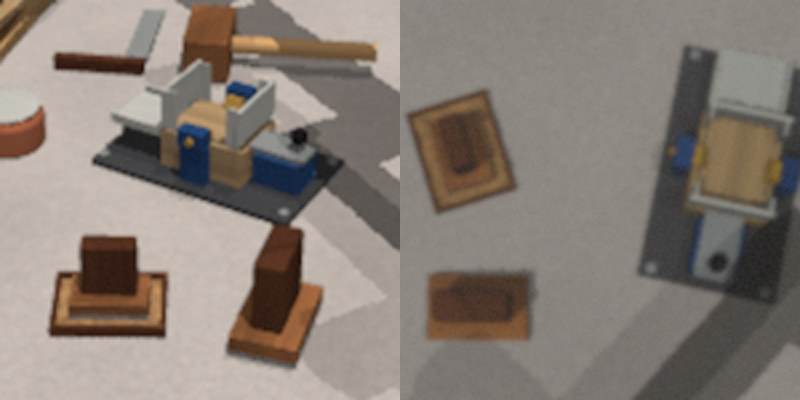

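The pack is level at 60 mm, with both brass bolts over it (right half 698,155 and 775,170). The block stands flat in its tray (right half 460,150).

```bash
python3 -c "
from rig import robot
print(robot.job_done())"
```

```text
the job is handed in; nothing more can be done
None
```

The blanks were pressed to the bottom stop and held there for over a second at about 17 N net, and now sit level under both bolts at 60 mm; the press block is back in its tray, and the job is handed in.

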